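Put the slip line on recirculation

TASK

Pouring is over for this round, so put the casting-slip line on recirculation: with a fingertip push the yellow return handle round until it lies fully in line with its pipe, and only then, so that the pump never works against a closed line, push the red filling handle round until it stands fully square across its pipe. Push each handle from one side, without pinching it, and stop when it is home against its stop rather than forcing it. Leave the green rinse-water handle shut, and the mould, bowls, cup and jug where they stand.

Things in the scene. Friction and masses are not known exactly. Their poses are not given: they have to be found in the camera images.
- return_valve (a joint): angle of the yellow return handle (rad): 0 = shut, the handle square across its pipe; 1.571 = fully open, the handle in line over its pipe, pointing to the near end of the branch. Solid stops at both ends. Opens anticlockwise seen from above, about an upright stem. Stiff: takes 0.5 N m (about 6.5 N at mid-sleeve), stays where left.
- fill_valve (a joint): angle of the red filling handle; same valve, same meaning: 0 = shut, square across its pipe; 1.571 = fully open, in line. It starts open, though often throttled back a little. Neither handle should take more than about 50 N.
- rinse_valve (a joint): angle of the green rinse-water handle; same valve; starts shut (0).
- return_stem (a point): point on the upright stem axis of the return valve, 215 mm above the bench, level with the middle of its handle. Axes of the branch: x towards the header (away from the robot), y left across the pipe (where a shut handle points), z up. Its 27 mm pipe, top 179 mm high, runs to 130 mm in front of the stem and ends in a yellow-banded down pipe into the bench.
- return_grip (a point): middle of the yellow sleeve of the return handle, 77 mm from the stem axis. The flat lever ends 111 mm from the stem; sleeve 68 mm long, 22 mm wide over its flanks, 207 to 222 mm above the bench, with 28 mm of air between it and the pipe below when in line. Axes turn with the handle: y out along it, x to the flank that leads as it shuts; at 0 rad they equal those of return_stem.
- fill_stem (a point): point on the upright stem axis of the fill valve, 215 mm above the bench, level with the middle of its handle. Axes of the branch: x towards the header (away from the robot), y left across the pipe (where a shut handle points), z up. Its 27 mm pipe, top 179 mm high, runs to 130 mm in front of the stem and ends in an elbow with a short white nozzle over a plaster mould.
- fill_grip (a point): middle of the red sleeve of the fill handle, 77 mm from the stem axis. The flat lever ends 111 mm from the stem; sleeve 68 mm long, 22 mm wide over its flanks, 207 to 222 mm above the bench, with 28 mm of air between it and the pipe below when in line. Axes turn with the handle: y out along it, x to the flank that leads as it shuts; at 0 rad they equal those of fill_stem.
- rinse_stem (a point): point on the upright stem axis of the rinse valve, 215 mm above the bench, level with the middle of its handle. Axes of the branch: x towards the header (away from the robot), y left across the pipe (where a shut handle points), z up. Its 27 mm pipe, top 179 mm high, runs to 130 mm in front of the stem and ends in a green-banded down pipe into the bench.
- rinse_grip (a point): middle of the green sleeve of the rinse handle, 77 mm from the stem axis. The flat lever ends 111 mm from the stem; sleeve 68 mm long, 22 mm wide over its flanks, 207 to 222 mm above the bench, with 28 mm of air between it and the pipe below when in line. Axes turn with the handle: y out along it, x to the flank that leads as it shuts; at 0 rad they equal those of rinse_stem.
- header: slip header: 27 mm steel pipe along its own y, 165 mm high, 520 mm long, on two stands; gauge (top about 260 mm) on its right end, supply riser at its left end; origin on the bench (height 0) under its middle. Three branches with steel quarter-turn ball valves come off it 160 mm apart, towards the robot, in any order; each stem stands 85 mm before it, each valve body 72 mm long, top 189 mm.
- mould: plaster bowl mould under the filling nozzle: white round block, 160 mm across, 85 mm high, hollow; loose, 1.8 kg; origin at the centre of its underside. Leave alone.
- bowl_a: cream unfired bowl, 112 mm across, 48 mm high, on the wooden ware board at the left; origin at the centre of its underside. Leave alone.
- bowl_b: cream unfired bowl, 112 mm across, 48 mm high, on the wooden ware board at the left; origin at the centre of its underside. Leave alone.
- bowl_c: cream unfired bowl, 112 mm across, 48 mm high, under the rinse valve; origin at the centre of its underside. Leave alone.
- drip_cup: blue plastic cup, 68 mm across, 75 mm high, under the return valve; origin at the centre of its underside. Leave alone.
- jug: steel jug with a side handle, 96 mm across, 130 mm high, right of the header; origin at the centre of its underside. Leave alone.
Not all that is in view belongs to the job. What is shaped like the part that bears return_valve but orange is not meant.

How it is judged:
By the outcome, as a careful person would: the job done as asked, in the order asked, and still so for the second after the job is handed in, with the robot touching nothing.
It also fails if it takes over 51 s, if anything falls off the work surface, if the arm or the gripper's body presses on something with over 40 N, if the wrist force passes 120 N, or if a joint passes its speed limit or range.

ROBOT

A 6-joint arm with a two-finger parallel gripper is mounted at the origin on the work surface. World frame = base frame: x ahead of the robot, y to its left, z up, the work surface at z = 0. Lengths are in m, angles in rad, forces in N, time in s.
With the tool pointing down it reaches from about 0.35 to 0.85 m from the base axis. Payload 8.1 kg.
Tool frame: the origin (TCP) lies between the finger pads; the fingertips stand 19 mm ahead of it and the grasp point (between the pads) is the TCP; z points along the fingers, y is the line along which they close (so a half turn about z gives the same grasp; the last joint's range is limited). The gripper opens to 85 mm and grips with 20 to 120 N. Pads are 22 mm wide; open, the fingers measure 114 mm over their backs; the gripper's body (76 mm by 85 mm) begins 54 mm behind the grasp point. The pads swing forward as they close: fully open they stand 13 mm farther back than shut.
Start: joints at [-1.401, 0.13, 1.488, -0, 1.523, -0.085], TCP at [0.151, -0.581, 0.25] pointing down, gripper open.
Joint ranges: [-2.96, 2.96], [-0.89, 2.26], [0.02, 2.5], [-1.34, 4.48], [0, 2.73], [-2.66, 2.66]. Speed limits (rad/s): [2.39, 2.39, 2.79, 3.14, 3.14, 3.14].

INTERFACE

Orientations are given as a unit quaternion [w, x, y, z].
In Python, from workcell import get_obs, get_image, robot gives the robot as it stands.
- The arm moves only by the tool play_rows, never from a script. Its argument "motion" is a list of rows, each a list of 7 numbers: the turn, a rotation vector about the tool's x, y, z in rad, then the shift along the tool's x, y, z in cm, then the closure, from -1 (fully open) to 1 (shut). In form: [[ax, ay, az, tx, ty, tz, fingers], ...]. A call has 1 to 20 rows; each row is the pose to reach, as a shift and turn from the pose commanded when the call began, along the tool's axes at that moment; what a row does not reach only later rows make up. A row lasts 1/12 s, in which the tool goes at most 41.7 mm and 7.16 degrees, less where a joint would pass 70% of its speed; a pose out of reach is approached as far as the arm can. A call with a gripper value outside its range is refused whole. The fingers move at their own pace and stop on an object; the grip force is fixed at half the most. Time passes only in rows, so rows that repeat a pose let the fingers close. It gives the time, the measured TCP pose, the force, the opening and the grip force at its end, in the units of the state.
- get_obs(): the state, without advancing time (a new reading comes with each control period).
- get_image(name): name is "side" or "top"; returns a dict with "pixels" (384x512x3 uint8, blue, green, red), "intrinsics" (3x3 intrinsics, pixels), "rvec" (rotation vector, rad) and "tvec" (3), from world to camera coordinates, as OpenCV has them. Camera axes: x right, y down, z forward; pixel columns grow to the right and rows downward; lengths in m; the calibration is good to about 2 mm. A picture is of the moment at which its call begins. There is no depth.
- robot.finish_job(): hands the job in; it is judged then, once.
The state is a dict: "clock": time; "joint_positions": joint angles; "dq": joint speeds; "joint_torque": joint torques, N m; "tcp_pos": TCP position; "orientation": TCP orientation; "wrist_force": force on the tool from outside, world axes, zero at the start; "moment": the same for the moment, N m; "finger_gap": finger opening in m; "grip_force": force on a finger pad.
Only numpy, scipy, OpenCV 4.12 (cv2) and the standard library are available. Lean on these libraries where they do the work, as an engineer would, in place of code of your own. Each camera call takes 0.05 s, during which the arm holds its last target. There are 200 camera calls.

## Working session

There is one attempt and no reset: what is moved stays moved. The work goes in short steps, Python scripts to look and compute and a tool call to move; the robot and the scene stay as the last step left them, time stands still between calls to the robot, and variables do not carry over. Pictures are saved under pics/ and viewed, at most 10 in all, crops included, and the job is handed in when it is done.

Besides the shell and the picture viewer there is one more tool, called by a JSON object that holds its "op" and its "data". play_rows: Moves the arm, as the interface text tells. Its arguments: {"type":"object","properties":{"motion":{"type":"array"}},"required":["motion"]}

```bash
mkdir -p pics
cat > h.py <<'E'
import numpy as np, cv2
from workcell import get_obs, get_image, robot
def cam(n):
    d=get_image(n); R=cv2.Rodrigues(np.array(d["rvec"],float))[0]
    return d["pixels"],np.array(d["intrinsics"],float),R,np.array(d["tvec"],float).ravel()
def ray(c,uv,z):
    _,K,R,t=c; o=-R.T@t; v=R.T@np.linalg.solve(K,[uv[0],uv[1],1]); return o+v*(z-o[2])/v[2]
def proj(c,P):
    _,K,R,t=c; p=K@(R@np.array(P)+t); return p[:2]/p[2]
E
python3 - <<'E'
from h import *
o=get_obs(); print(o)
for n in("top","side"):
    c=cam(n); cv2.imwrite(f"pics/{n}0.png",c[0]); print(n,-c[2].T@c[3])
    np.savez(f"pics/{n}0.npz",*c)
E
```

```text
{'clock': 0.0, 'joint_positions': array([-1.40138362e+00,  1.31162623e-01,  1.48928344e+00, -4.09878212e-05,
        1.52301752e+00, -8.53932798e-02]), 'dq': array([-1.60739154e-03, -1.24648900e-04, -6.65802534e-05, -2.68552856e-04,
        2.69071826e-04,  2.06901151e-04]), 'joint_torque': array([ 2.04078016e-03, -5.69387484e+01, -5.00555098e+01,  3.49155005e-05,
        1.44855177e-02, -2.43737702e-05]), 'tcp_pos': array([ 0.1511578 , -0.58010644,  0.24924126]), 'orientation': array([-9.33776198e-04,  9.91894649e-01,  1.27059551e-01, -5.97384395e-05]), 'wrist_force': array([-0.45326023,  0.08845157,  0.34066119]), 'moment': array([-0.01776718, -0.00868473, -0.05683141]), 'grip_force': 0.0, 'finger_gap': 0.08517510465628705}
top [ 0.37392231 -0.00497119  1.20479678]
side [-0.07933912  0.64514324  0.71692074]
```

View pics/top0.png

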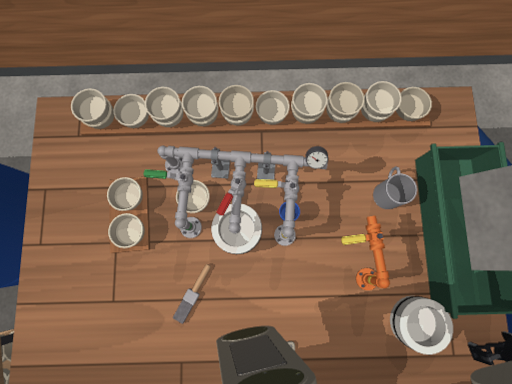

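View pics/side0.png

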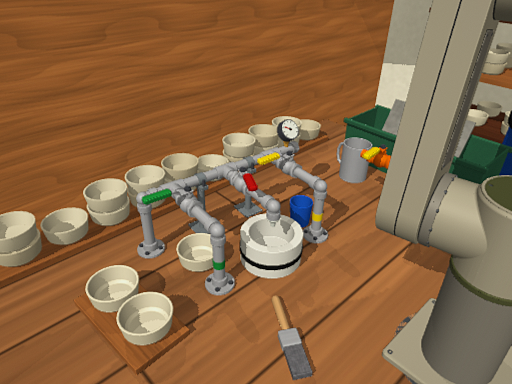

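The top view shows the yellow return handle at (265,183) with its stem at about (291,182). The red handle is at (225,204), part throttled, with its stem at about (238,180). Green is at (155,174), and the orange decoy is at (375,240). Next I'll locate these.

```bash
cat >> h.py <<'E'
HS=dict(yellow=((22,150,120),(34,255,255)),red=((0,190,70),(4,255,255)),green=((55,130,50),(75,255,255)))
def sleeves(c,z=0.222):
    hsv=cv2.cvtColor(c[0],cv2.COLOR_BGR2HSV); out={}
    for k,(a,b) in HS.items():
        m=cv2.inRange(hsv,a,b)
        n,l,s,ce=cv2.connectedComponentsWithStats(m)
        out[k]=[]
        for i in range(1,n):
            if s[i,4]<60 : continue
            ys,xs=np.where(l==i)
            P=np.array([ray(c,p,z)[:2] for p in zip(xs,ys)]); 
            (ctr,wh,_)=r=cv2.minAreaRect(P.astype(np.float32)*1000)
            w,v=np.linalg.eigh(np.cov(P.T)); d=v[:,1]; d=d*np.sign(d[1])
            out[k].append((ce[i].round(0),np.array(ctr).round(1),np.round(wh,0),np.degrees(np.arctan2(-d[0],d[1])).round(1),len(xs)))
    return out
E
python3 - <<'E'
from h import *
c=cam("top")
for k,v in sleeves(c).items():
    for q in v: print(k,*q)
s=cam("side")
for n,u in dict(header_L=(166,152),header_R=(303,161)).items(): print(n,ray(c,u,.165))
for n,u in dict(ystem=(291,182),rstem=(238,180),gstem=(187,172)).items(): print(n,ray(c,u,.2))
for n,u in dict(yend=(289,229),rend=(235,226),gend=(183,220)).items(): print(n,ray(c,u,.179))
print(ray(s,(268,159),.222),ray(s,(250,182),.222),ray(s,(157,196),.222))
cr=cv2.resize(c[0][140:260,130:330],None,fx=4,fy=4,interpolation=2); cv2.imwrite("pics/crop.png",cr)
E
```

```text
yellow [265. 183.] [583.2 -27.2] [65. 20.] -2.8 130
yellow [353. 239.] [ 417.8 -263.8] [20. 66.] 5.2 171
header_L [0.69847324 0.27346772 0.165     ]
header_R [ 0.65929727 -0.14447746  0.165     ]
ystem [ 0.58748859 -0.10188675  0.2       ]
rstem [0.59732177 0.05209671 0.2       ]
gstem [0.62505441 0.20105157 0.2       ]
yend [ 0.45312624 -0.09231285  0.179     ]
rend [0.46563216 0.06384502 0.179     ]
gend [0.48679682 0.21505246 0.179     ]
[ 0.57182466 -0.01578515  0.222     ] [0.51712255 0.0978174  0.222     ] [0.60968417 0.29376015 0.222     ]
```

View pics/crop.png

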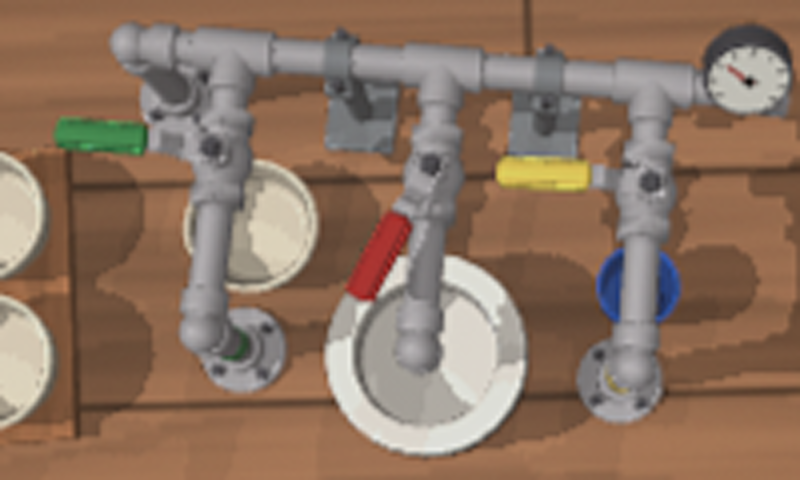

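```bash
cat >> h.py <<'E'
def tool(dw,yaw):  # world shift -> tool shift in cm
    c,s=np.cos(yaw),np.sin(yaw); return np.round(100*np.array([c*dw[0]+s*dw[1],s*dw[0]-c*dw[1],-dw[2]]),1)
def pose(stem,phi,d,z,r=.078):  # d>0: finger on side that pushes open
    return np.array([stem[0]-r*np.sin(phi)+d*np.cos(phi),stem[1]+r*np.cos(phi)+d*np.sin(phi),z])
def yawof(o):
    w,x,y,z=o["orientation"]; return 2*np.arctan2(y,x) if x>0 else 2*np.arctan2(-y,-x)
E
python3 - <<'E'
from h import *
c=cam("top")
for n,u in dict(y=(292.5,185.5),r=(237.5,180.75),g=(182.5,176.75),ysl=(265.5,183.3),rsl=(224.8,204.2),gsl=(155.2,173.7)).items(): print(n,ray(c,u,.222).round(4))
hsv=cv2.cvtColor(c[0],cv2.COLOR_BGR2HSV); print(hsv[204,225],hsv[174,155])
E
```

```text
y [ 0.5726 -0.1036  0.222 ]
r [0.5903 0.0523 0.222 ]
g [0.6059 0.2092 0.222 ]
ysl [ 0.5809 -0.0272  0.222 ]
rsl [0.5237 0.0889 0.222 ]
gsl [0.6169 0.2875 0.222 ]
[  1 180 170] [ 65 128 140]
```

{"op": "play_rows", "data": {"motion": [[0, 0, 0, 0, 0, -4, 1], [0, 0, 0, 0, 0, -8, 1], [0, 0, 0.36, 59.4, -41.4, -8, 1], [0, 0, 0.36, 59.4, -41.4, -8, 1], [0, 0, 0.36, 59.4, -41.4, -8, 1], [0, 0, 0.36, 59.4, -41.4, -8, 1], [0, 0, 0.36, 59.4, -41.4, -8, 1], [0, 0, 0.36, 59.4, -41.4, -8, 1], [0, 0, 0.36, 59.4, -41.4, -8, 1], [0, 0, 0.36, 59.4, -41.4, -8, 1], [0, 0, 0.36, 59.4, -41.4, -8, 1], [0, 0, 0.36, 59.4, -41.4, -8, 1], [0, 0, 0.36, 59.4, -41.4, -8, 1], [0, 0, 0.36, 59.4, -41.4, -8, 1], [0, 0, 0.36, 59.4, -41.4, -8, 1], [0, 0, 0.36, 59.4, -41.4, -8, 1], [0, 0, 0.36, 59.4, -41.4, -8, 1], [0, 0, 0.36, 59.4, -41.4, -8, 1], [0, 0, 0.36, 59.4, -41.4, -8, 1], [0, 0, 0.36, 59.4, -41.4, -8, 1]]}}

```text
clock: 1.92
tcp_pos: [0.6237, -0.0257, 0.3294]
orientation: [-0.001, 0.999, -0.051, -0.0]
wrist_force: [1.1, -0.5, 0.4]
finger_gap: -0.0004
grip_force: 0.0
```

{"op": "play_rows", "data": {"motion": [[0, 0, 0, 0, 0.5, 3, 1], [0, 0, 0, 0, 0.5, 6, 1], [0, 0, 0, 0, 0.5, 7, 1], [0, 0, 0, 0, 0.5, 7, 1]]}}

```text
clock: 2.25
tcp_pos: [0.6191, -0.0349, 0.2559]
orientation: [-0.0, 0.999, -0.053, -0.004]
wrist_force: [-1.2, 0.4, -0.6]
finger_gap: -0.0004
grip_force: 0.0
```

Run:
```python
from h import *
o=get_obs(); print(o["tcp_pos"],yawof(o))
s=cam("side"); cv2.imwrite("pics/s1.png",cv2.resize(s[0][80:230,130:350],None,fx=3.6,fy=3.6,interpolation=2))
```

```text
[ 0.61906582 -0.03489176  0.25587777] -0.10514905690730314
```

View pics/s1.png

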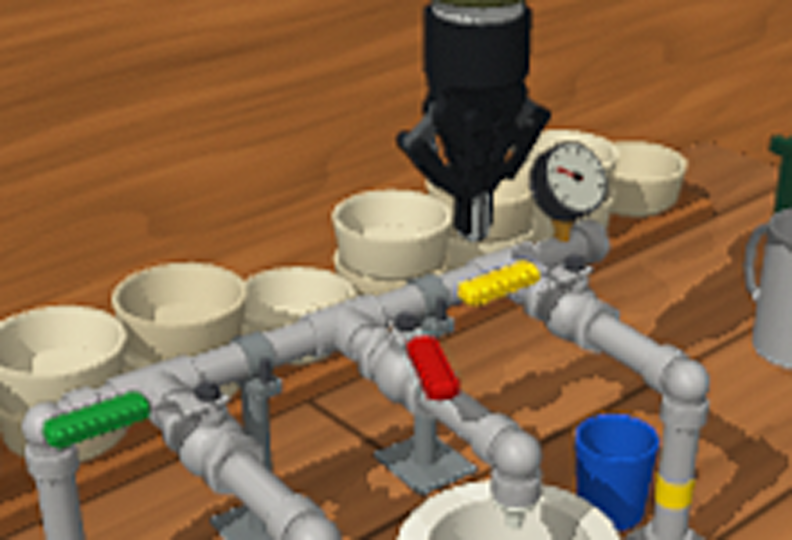

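The side view shows the closed fingers above and behind the yellow sleeve (crop pixel (500,283)), clear of the gauge. I'll descend on the header side of it.

{"op": "play_rows", "data": {"motion": [[0, 0, 0, 0.2, 0, 2, 1], [0, 0, 0, 0.2, 0, 3.8, 1], [0, 0, 0, 0.2, 0, 3.8, 1], [0, 0, 0, 0.2, 0, 3.8, 1], [0, 0, 0, 0.2, 0, 3.8, 1]]}}

```text
clock: 2.72
tcp_pos: [0.6241, -0.0358, 0.2249]
orientation: [0.0, 0.999, -0.053, 0.001]
wrist_force: [-0.4, -0.3, -0.7]
finger_gap: 0.0002
grip_force: 0.0
```

```bash
cat >> h.py <<'E'
def arc(stem,a0,a1,n,d0,d1,z=.218,r=.078):
    o=get_obs(); p=o["tcp_pos"]; y=yawof(o); print(o["clock"],p.round(4),round(y,3))
    for a,d in zip(np.linspace(a0,a1,n),np.linspace(d0,d1,n)):
        t=tool(pose(stem,a,d,z,r)-p,y); print([0,0,round(y-a,2),*t,1],end=", ")
    print()
Y=(.574,-.104); RD=(.590,.052)
E
python3 - <<'E'
from h import *
arc(Y,-.105,-.105,3,.035,.022); arc(Y,-.105,.75,17,.022,.022)
E
```

```text
2.7167 [ 0.6241 -0.0358  0.2249] -0.106
[0, 0, np.float64(-0.0), np.float64(-0.8), np.float64(-0.5), np.float64(0.7), 1], [0, 0, np.float64(-0.0), np.float64(-1.4), np.float64(-0.5), np.float64(0.7), 1], [0, 0, np.float64(-0.0), np.float64(-2.1), np.float64(-0.5), np.float64(0.7), 1], 
2.7167 [ 0.6241 -0.0358  0.2249] -0.106
[0, 0, np.float64(-0.0), np.float64(-2.1), np.float64(-0.5), np.float64(0.7), 1], [0, 0, np.float64(-0.05), np.float64(-2.5), np.float64(-0.6), np.float64(0.7), 1], [0, 0, np.float64(-0.11), np.float64(-2.9), np.float64(-0.7), np.float64(0.7), 1], [0, 0, np.float64(-0.16), np.float64(-3.3), np.float64(-0.7), np.float64(0.7), 1], [0, 0, np.float64(-0.21), np.float64(-3.8), np.float64(-0.8), np.float64(0.7), 1], [0, 0, np.float64(-0.27), np.float64(-4.2), np.float64(-0.8), np.float64(0.7), 1], [0, 0, np.float64(-0.32), np.float64(-4.6), np.float64(-0.8), np.float64(0.7), 1], [0, 0, np.float64(-0.37), np.float64(-5.1), np.float64(-0.8), np.float64(0.7), 1], [0, 0, np.float64(-0.43), np.float64(-5.5), np.float64(-0.7), np.float64(0.7), 1], [0, 0, np.float64(-0.48), np.float64(-5.9), np.float64(-0.6), np.float64(0.7), 1], [0, 0, np.float64(-0.53), np.float64(-6.3), np.float64(-0.5), np.float64(0.7), 1], [0, 0, np.float64(-0.59), np.float64(-6.8), np.float64(-0.4), np.float64(0.7), 1], [0, 0, np.float64(-0.64), np.float64(-7.2), np.float64(-0.3), np.float64(0.7), 1], [0, 0, np.float64(-0.7), np.float64(-7.6), np.float64(-0.1), np.float64(0.7), 1], [0, 0, np.float64(-0.75), np.float64(-8.0), np.float64(0.1), np.float64(0.7), 1], [0, 0, np.float64(-0.8), np.float64(-8.3), np.float64(0.3), np.float64(0.7), 1], [0, 0, np.float64(-0.86), np.float64(-8.7), np.float64(0.5), np.float64(0.7), 1],
```

{"op": "play_rows", "data": {"motion": [[0, 0, 0, 0, -0.5, 0.5, 1], [0, 0, 0, -0.8, -0.5, 0.7, 1], [0, 0, 0, -1.5, -0.5, 0.7, 1], [0, 0, 0, -2.1, -0.5, 0.7, 1], [0, 0, -0.05, -2.5, -0.6, 0.7, 1], [0, 0, -0.11, -2.9, -0.7, 0.7, 1], [0, 0, -0.16, -3.3, -0.7, 0.7, 1], [0, 0, -0.21, -3.8, -0.8, 0.7, 1], [0, 0, -0.27, -4.2, -0.8, 0.7, 1], [0, 0, -0.32, -4.6, -0.8, 0.7, 1]]}}

```text
clock: 3.55
tcp_pos: [0.5795, -0.0229, 0.2164]
orientation: [0.001, 0.994, 0.109, 0.002]
wrist_force: [8.7, -2.6, -5.0]
finger_gap: 0.0
grip_force: 3.9
```

Run:
```python
from h import *
o=get_obs(); print(yawof(o)); c=cam("top"); print(sleeves(c)["yellow"])
cv2.imwrite("pics/t2.png",cv2.resize(c[0][130:260,180:340],None,fx=4,fy=4,interpolation=2))
```

```text
0.21779406343616745
[(array([266., 192.]), array([557.3, -28.7]), array([19., 64.]), np.float64(12.2), 128), (array([353., 239.]), array([ 418.1, -264. ]), array([20., 66.]), np.float64(6.3), 173)]
```

View pics/t2.png

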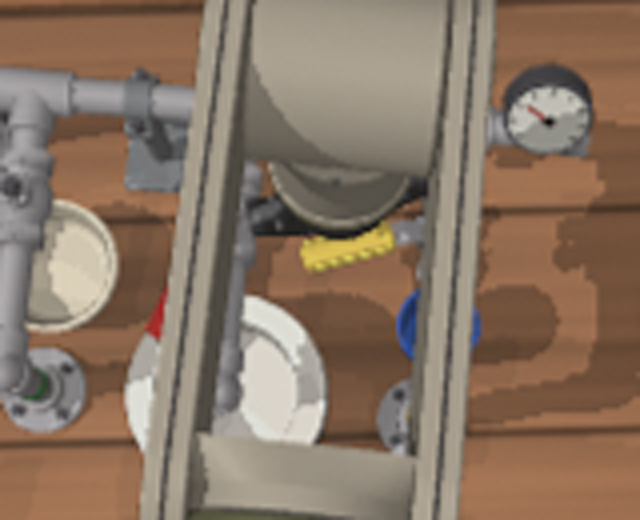

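The yellow sleeve (crop (348,247)) is now turned by about 18°, with the fingers behind it. I'll continue the arc.

```bash
sed -i 's/print(\[0,0,round(y-a,2),\*t,1\],end=", ")/print([0,0,round(float(y-a),2),*t.tolist(),1],end=", ")/' h.py
python3 - <<'E'
from h import *
arc(Y,.25,1.3,17,.022,.022)
E
```

```text
3.6 [ 0.5789 -0.0228  0.2164] 0.221
[0, 0, -0.03, -0.3, -0.0, -0.2, 1], [0, 0, -0.09, -0.8, -0.2, -0.2, 1], [0, 0, -0.16, -1.3, -0.2, -0.2, 1], [0, 0, -0.23, -1.9, -0.3, -0.2, 1], [0, 0, -0.29, -2.4, -0.3, -0.2, 1], [0, 0, -0.36, -2.9, -0.3, -0.2, 1], [0, 0, -0.42, -3.5, -0.2, -0.2, 1], [0, 0, -0.49, -4.0, -0.1, -0.2, 1], [0, 0, -0.55, -4.5, 0.0, -0.2, 1], [0, 0, -0.62, -5.0, 0.2, -0.2, 1], [0, 0, -0.68, -5.5, 0.4, -0.2, 1], [0, 0, -0.75, -6.0, 0.6, -0.2, 1], [0, 0, -0.82, -6.4, 0.9, -0.2, 1], [0, 0, -0.88, -6.9, 1.2, -0.2, 1], [0, 0, -0.95, -7.3, 1.5, -0.2, 1], [0, 0, -1.01, -7.7, 1.8, -0.2, 1], [0, 0, -1.08, -8.1, 2.2, -0.2, 1],
```

{"op": "play_rows", "data": {"motion": [[0, 0, -0.03, -0.3, 0, 0, 1], [0, 0, -0.09, -0.8, -0.2, 0, 1], [0, 0, -0.16, -1.3, -0.2, 0, 1], [0, 0, -0.23, -1.9, -0.3, 0, 1], [0, 0, -0.29, -2.4, -0.3, 0, 1], [0, 0, -0.36, -2.9, -0.3, 0, 1], [0, 0, -0.42, -3.5, -0.2, 0, 1], [0, 0, -0.49, -4.0, -0.1, 0, 1], [0, 0, -0.55, -4.5, 0, 0, 1], [0, 0, -0.62, -5.0, 0.2, 0, 1], [0, 0, -0.68, -5.5, 0.4, 0, 1], [0, 0, -0.75, -6.0, 0.6, 0, 1], [0, 0, -0.82, -6.4, 0.9, 0, 1], [0, 0, -0.88, -6.9, 1.2, 0, 1], [0, 0, -0.95, -7.3, 1.5, 0, 1], [0, 0, -1.01, -7.7, 1.8, 0, 1], [0, 0, -1.08, -8.1, 2.2, 0, 1], [0, 0, -1.08, -8.1, 2.2, 0, 1]]}}

```text
clock: 5.1
tcp_pos: [0.5047, -0.0612, 0.2169]
orientation: [0.001, 0.796, 0.605, 0.002]
wrist_force: [2.7, 2.6, 0.9]
finger_gap: 0.0002
grip_force: 1.3
```

Run:
```python
from h import *
arc(Y,1.3,1.5,11,.022,.022)
c=cam("top"); print(sleeves(c)["yellow"])
```

```text
5.1 [ 0.5047 -0.0612  0.2169] 1.3
[0, 0, -0.0, -0.1, 0.0, -0.1, 1], [0, 0, -0.02, -0.2, -0.0, -0.1, 1], [0, 0, -0.04, -0.4, -0.1, -0.1, 1], [0, 0, -0.06, -0.5, -0.1, -0.1, 1], [0, 0, -0.08, -0.7, -0.1, -0.1, 1], [0, 0, -0.1, -0.9, -0.2, -0.1, 1], [0, 0, -0.12, -1.0, -0.2, -0.1, 1], [0, 0, -0.14, -1.2, -0.2, -0.1, 1], [0, 0, -0.16, -1.3, -0.2, -0.1, 1], [0, 0, -0.18, -1.5, -0.2, -0.1, 1], [0, 0, -0.2, -1.7, -0.3, -0.1, 1], 
[(array([353., 239.]), array([ 417.7, -263.8]), array([20., 66.]), np.float64(5.9), 174)]
```

{"op": "play_rows", "data": {"motion": [[0, 0, -0.04, -0.4, -0.1, 0, 1], [0, 0, -0.08, -0.7, -0.1, 0, 1], [0, 0, -0.11, -0.9, -0.2, 0, 1], [0, 0, -0.14, -1.1, -0.2, 0, 1], [0, 0, -0.14, -1.1, -0.2, 0, 1]]}}

```text
clock: 5.57
tcp_pos: [0.4994, -0.0707, 0.2166]
orientation: [0.0, 0.753, 0.658, 0.001]
wrist_force: [0.8, 4.7, 2.6]
finger_gap: -0.0003
grip_force: 2.3
```

{"op": "play_rows", "data": {"motion": [[0, 0, -0.01, -0.1, 0, 0, 1], [0, 0, -0.02, -0.2, 0, 0, 1], [0, 0, -0.02, -0.2, 0, 0, 1]]}}

```text
clock: 5.82
tcp_pos: [0.4988, -0.0724, 0.2164]
orientation: [-0.0, 0.747, 0.665, 0.001]
wrist_force: [-0.1, 5.1, 3.9]
finger_gap: 0.0002
grip_force: 2.7
```

{"op": "play_rows", "data": {"motion": [[0, 0, 0, -0.1, 0, 0, 1], [0, 0, 0, -0.2, 0, 0, 1], [0, 0, 0, -0.2, 0, 0, 1]]}}

```text
clock: 6.07
tcp_pos: [0.4984, -0.0743, 0.2163]
orientation: [-0.0, 0.747, 0.665, 0.001]
wrist_force: [-0.2, 5.8, 3.9]
finger_gap: -0.0005
grip_force: 3.0
```

{"op": "play_rows", "data": {"motion": [[0, 0, 0, -0.1, 0, 0, 1], [0, 0, 0, -0.2, 0, 0, 1], [0, 0, 0, -0.2, 0, 0, 1]]}}

```text
clock: 6.32
tcp_pos: [0.4984, -0.0746, 0.2164]
orientation: [-0.001, 0.747, 0.665, 0.002]
wrist_force: [-0.6, 14.4, 6.1]
finger_gap: -0.0001
grip_force: 7.4
```

{"op": "play_rows", "data": {"motion": [[0, 0, 0, -0.1, 0, 0, 1], [0, 0, 0, -0.2, 0, 0, 1], [0, 0, 0, -0.2, 0, 0, 1]]}}

```text
clock: 6.57
tcp_pos: [0.4983, -0.0748, 0.2164]
orientation: [-0.002, 0.746, 0.666, 0.003]
wrist_force: [-1.1, 23.0, 7.0]
finger_gap: -0.0
grip_force: 11.9
```

Run:
```python
from h import *
o=get_obs(); print(o["tcp_pos"],o["wrist_force"],yawof(o))
s=cam("side"); cv2.imwrite("pics/s3.png",cv2.resize(s[0][100:230,190:350],None,fx=4,fy=4,interpolation=2))
```

```text
[ 0.49834772 -0.07475613  0.21638927] [-1.13129879 22.96564077  6.96726052] 1.456726012263574
```

View pics/s3.png

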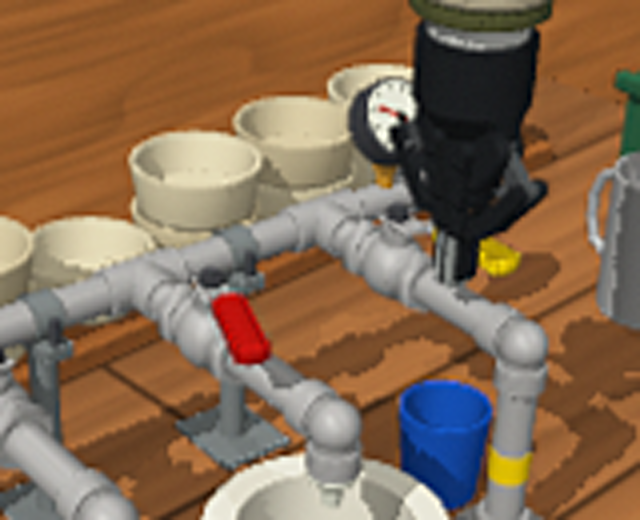

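The force climbs while the position stalls, and the picture shows yellow in line over its pipe, so it is home on its stop. I'll back off and rise, then check from above.

{"op": "play_rows", "data": {"motion": [[0, 0, 0, 1, 0, 0, 1], [0, 0, 0, 2.5, 0, 0, 1], [0, 0, 0, 2.5, 0, -3, 1], [0, 0, 0, 2.5, 0, -7, 1], [0, 0, 0, 2.5, 0, -10, 1], [0, 0, 0, 2.5, 10, -10, 1], [0, 0, 0, 2.5, 10, -10, 1], [0, 0, 0, 2.5, 10, -10, 1], [0, 0, 0, 2.5, 10, -10, 1]]}}

```text
clock: 7.37
tcp_pos: [0.6023, -0.0665, 0.3142]
orientation: [-0.0, 0.747, 0.665, -0.0]
wrist_force: [0.6, -0.3, 0.5]
finger_gap: 0.0001
grip_force: 0.0
```

Run:
```python
from h import *
o=get_obs(); print(o["tcp_pos"],o["wrist_force"],yawof(o))
c=cam("top"); print(sleeves(c)); cv2.imwrite("pics/t4.png",cv2.resize(c[0][130:260,180:340],None,fx=4,fy=4,interpolation=2))
```

```text
[ 0.60227763 -0.06651988  0.31415945] [ 0.55799116 -0.25384584  0.50307049] 1.4538665968956552
{'yellow': [(array([291., 211.]), array([500. , -96.4]), array([20., 63.]), np.float64(84.2), 151), (array([353., 239.]), array([ 417.8, -263.8]), array([20., 66.]), np.float64(5.3), 173)], 'red': [], 'green': []}
```

View pics/t4.png

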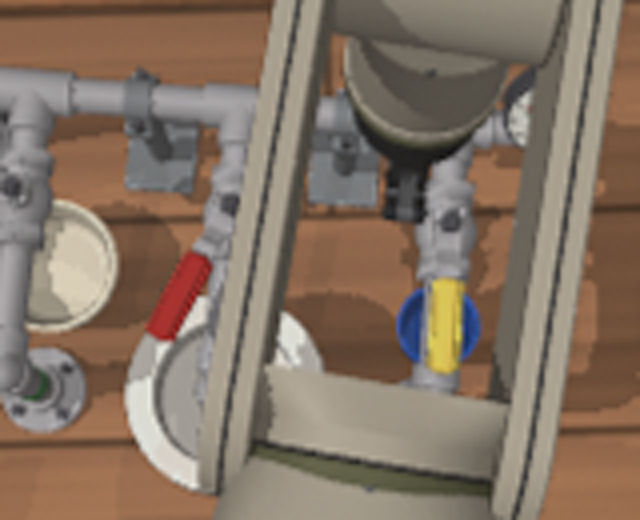

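Yellow lies at (445,325) in the crop, in line at 84.2° (in line = 90−5.8). Now I'll go to the pipe side of the red handle.

{"op": "play_rows", "data": {"motion": [[0, 0, 0.1, 3, -3, 0, 1], [0, 0, 0.2, 6, -6, 0, 1], [0, 0, 0.3, 9, -9, 0, 1], [0, 0, 0.386, 10.9, -11.3, 0, 1], [0, 0, 0.386, 10.9, -11.3, 0, 1], [0, 0, 0.386, 10.9, -11.3, 0, 1], [0, 0, 0.386, 10.9, -11.3, 3, 1], [0, 0, 0.386, 10.9, -11.3, 5, 1], [0, 0, 0.386, 10.9, -11.3, 5, 1]]}}

```text
clock: 8.17
tcp_pos: [0.4984, 0.0544, 0.2608]
orientation: [-0.001, 0.861, 0.509, -0.003]
wrist_force: [0.0, 0.3, -1.1]
finger_gap: 0.0001
grip_force: 0.0
```

Run:
```python
from h import *
o=get_obs(); print(o["tcp_pos"],yawof(o))
s=cam("side"); cv2.imwrite("pics/s5.png",cv2.resize(s[0][80:230,170:330],None,fx=4,fy=4,interpolation=2))
arc(RD,1.068,1.068,2,-.04,-.04)
```

```text
[0.49835559 0.05437194 0.26082789] 1.0687197750119033
8.2167 [0.4991 0.0544 0.2631] 1.069
[0, 0, 0.0, 0.2, 0.3, 4.5, 1], [0, 0, 0.0, 0.2, 0.3, 4.5, 1],
```

View pics/s5.png

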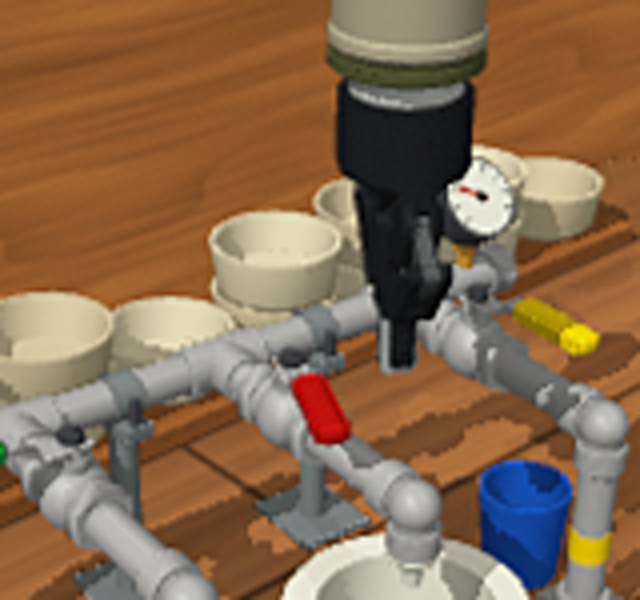

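The fingertips (crop (400,360)) hang on the pipe side of the red sleeve (325,408), with room to go down.

{"op": "play_rows", "data": {"motion": [[0, 0, 0, 0.2, 0.3, 2, 1], [0, 0, 0, 0.2, 0.3, 4, 1], [0, 0, 0, 0.2, 0.3, 4.6, 1], [0, 0, 0, 0.2, 0.3, 4.6, 1], [0, 0, 0, 0.2, 0.3, 4.6, 1]]}}

```text
clock: 8.63
tcp_pos: [0.5046, 0.0552, 0.2206]
orientation: [0.0, 0.861, 0.509, 0.0]
wrist_force: [-0.2, 0.1, 0.5]
finger_gap: 0.0001
grip_force: 0.0
```

Run:
```python
from h import *
arc(RD,1.068,1.068,3,-.034,-.022);arc(RD,1.068,.08,16,-.022,-.022)
```

```text
8.6333 [0.5046 0.0552 0.2206] 1.069
[0, 0, 0.0, 0.4, -0.2, 0.3, 1], [0, 0, 0.0, 1.0, -0.2, 0.3, 1], [0, 0, 0.0, 1.6, -0.2, 0.3, 1], 
8.6333 [0.5046 0.0552 0.2206] 1.069
[0, 0, 0.0, 1.6, -0.2, 0.3, 1], [0, 0, 0.07, 2.2, -0.3, 0.3, 1], [0, 0, 0.13, 2.7, -0.4, 0.3, 1], [0, 0, 0.2, 3.2, -0.4, 0.3, 1], [0, 0, 0.26, 3.7, -0.5, 0.3, 1], [0, 0, 0.33, 4.3, -0.5, 0.3, 1], [0, 0, 0.4, 4.8, -0.4, 0.3, 1], [0, 0, 0.46, 5.3, -0.3, 0.3, 1], [0, 0, 0.53, 5.9, -0.2, 0.3, 1], [0, 0, 0.59, 6.4, -0.1, 0.3, 1], [0, 0, 0.66, 6.9, 0.1, 0.3, 1], [0, 0, 0.73, 7.4, 0.3, 0.3, 1], [0, 0, 0.79, 7.8, 0.6, 0.3, 1], [0, 0, 0.86, 8.3, 0.9, 0.3, 1], [0, 0, 0.92, 8.7, 1.2, 0.3, 1], [0, 0, 0.99, 9.1, 1.5, 0.3, 1],
```

{"op": "play_rows", "data": {"motion": [[0, 0, 0, 0.4, -0.2, 0.3, 1], [0, 0, 0, 1.0, -0.2, 0.3, 1], [0, 0, 0, 1.6, -0.2, 0.3, 1], [0, 0, 0.07, 2.2, -0.3, 0.3, 1], [0, 0, 0.13, 2.7, -0.4, 0.3, 1], [0, 0, 0.2, 3.2, -0.4, 0.3, 1], [0, 0, 0.26, 3.7, -0.5, 0.3, 1], [0, 0, 0.33, 4.3, -0.5, 0.3, 1], [0, 0, 0.4, 4.8, -0.4, 0.3, 1], [0, 0, 0.46, 5.3, -0.3, 0.3, 1], [0, 0, 0.53, 5.9, -0.2, 0.3, 1], [0, 0, 0.59, 6.4, -0.1, 0.3, 1], [0, 0, 0.66, 6.9, 0.1, 0.3, 1], [0, 0, 0.73, 7.4, 0.3, 0.3, 1], [0, 0, 0.79, 7.8, 0.6, 0.3, 1], [0, 0, 0.86, 8.3, 0.9, 0.3, 1], [0, 0, 0.92, 8.7, 1.2, 0.3, 1], [0, 0, 0.99, 9.1, 1.5, 0.3, 1], [0, 0, 0.99, 9.1, 1.5, 0.3, 1]]}}

```text
clock: 10.22
tcp_pos: [0.5606, 0.1299, 0.2164]
orientation: [-0.001, 0.999, 0.038, -0.001]
wrist_force: [-3.3, 1.5, 1.2]
finger_gap: 0.0
grip_force: 2.0
```

Run:
```python
from h import *
arc(RD,.08,-.105,10,-.022,-.022)
print(get_obs()["wrist_force"],pose(RD,-.105,-.022,.218))
```

```text
10.2167 [0.5606 0.1299 0.2164] 0.076
[0, 0, -0.0, 0.1, 0.2, -0.2, 1], [0, 0, 0.02, 0.3, 0.2, -0.2, 1], [0, 0, 0.04, 0.4, 0.1, -0.2, 1], [0, 0, 0.06, 0.6, 0.1, -0.2, 1], [0, 0, 0.08, 0.8, 0.0, -0.2, 1], [0, 0, 0.1, 0.9, 0.0, -0.2, 1], [0, 0, 0.12, 1.1, -0.0, -0.2, 1], [0, 0, 0.14, 1.2, -0.0, -0.2, 1], [0, 0, 0.16, 1.4, -0.1, -0.2, 1], [0, 0, 0.18, 1.6, -0.1, -0.2, 1], 
[-3.30446113  1.4586715   1.23988175] [0.57629612 0.13187618 0.218     ]
```

{"op": "play_rows", "data": {"motion": [[0, 0, 0.04, 0.4, 0, 0, 1], [0, 0, 0.08, 0.7, 0, 0, 1], [0, 0, 0.12, 1.0, 0, 0, 1], [0, 0, 0.16, 1.2, 0, 0, 1], [0, 0, 0.18, 1.3, 0, 0, 1], [0, 0, 0.18, 1.3, 0, 0, 1]]}}

```text
clock: 10.72
tcp_pos: [0.5732, 0.1311, 0.2163]
orientation: [-0.001, 0.999, -0.051, -0.001]
wrist_force: [-5.3, 4.6, 1.5]
finger_gap: -0.0002
grip_force: 3.0
```

{"op": "play_rows", "data": {"motion": [[0, 0, 0, 0.1, 0, 0, 1], [0, 0, 0, 0.2, 0, 0, 1], [0, 0, 0, 0.2, 0, 0, 1]]}}

```text
clock: 10.97
tcp_pos: [0.5751, 0.1309, 0.2163]
orientation: [-0.001, 0.999, -0.05, -0.001]
wrist_force: [-4.9, 5.1, 1.4]
finger_gap: 0.0001
grip_force: 3.2
```

{"op": "play_rows", "data": {"motion": [[0, 0, 0, 0.1, 0, 0, 1], [0, 0, 0, 0.2, 0, 0, 1], [0, 0, 0, 0.2, 0, 0, 1]]}}

```text
clock: 11.22
tcp_pos: [0.5771, 0.1308, 0.2163]
orientation: [-0.001, 0.999, -0.05, -0.001]
wrist_force: [-6.0, 4.7, 2.0]
finger_gap: 0.0001
grip_force: 3.3
```

{"op": "play_rows", "data": {"motion": [[0, 0, 0, 0.1, 0, 0, 1], [0, 0, 0, 0.2, 0, 0, 1], [0, 0, 0, 0.2, 0, 0, 1]]}}

```text
clock: 11.47
tcp_pos: [0.579, 0.1307, 0.2163]
orientation: [-0.001, 0.999, -0.05, -0.001]
wrist_force: [-6.1, 4.7, 1.5]
finger_gap: 0.0001
grip_force: 3.4
```

{"op": "play_rows", "data": {"motion": [[0, 0, 0, 0.1, 0, 0, 1], [0, 0, 0, 0.1, 0, 0, 1]]}}

```text
clock: 11.63
tcp_pos: [0.5797, 0.1306, 0.2163]
orientation: [-0.001, 0.999, -0.05, -0.002]
wrist_force: [-8.0, 6.0, 1.9]
finger_gap: -0.0001
grip_force: 4.4
```

{"op": "play_rows", "data": {"motion": [[0, 0, 0, 0.1, 0, 0, 1], [0, 0, 0, 0.1, 0, 0, 1]]}}

```text
clock: 11.8
tcp_pos: [0.5798, 0.1307, 0.2163]
orientation: [-0.001, 0.999, -0.05, -0.003]
wrist_force: [-13.1, 5.4, 4.8]
finger_gap: 0.0001
grip_force: 7.2
```

{"op": "play_rows", "data": {"motion": [[0, 0, 0, 0.1, 0, 0, 1], [0, 0, 0, 0.1, 0, 0, 1]]}}

```text
clock: 11.97
tcp_pos: [0.5799, 0.1307, 0.2162]
orientation: [-0.001, 0.999, -0.049, -0.004]
wrist_force: [-20.1, 6.9, 7.1]
finger_gap: -0.0001
grip_force: 10.0
```

{"op": "play_rows", "data": {"motion": [[0, 0, 0, -1, 0, 0, 1], [0, 0, 0, -3, 0, 0, 1], [0, 0, 0, -3, 0, -3, 1], [0, 0, 0, -3, 0, -7, 1], [0, 0, 0, -3, 0, -10, 1], [0, 0, 0, -7, 4, -10, 1], [0, 0, 0, -10, 8, -10, 1], [0, 0, 0, -12, 12, -10, 1], [0, 0, 0, -14, 16, -10, 1], [0, 0, 0, -16, 20, -10, 1], [0, 0, 0, -16, 24, -10, 1], [0, 0, 0, -16, 28, -10, 1], [0, 0, 0, -16, 32, -10, 1], [0, 0, 0, -16, 36, -10, 1], [0, 0, 0, -16, 36, -10, 1], [0, 0, 0, -16, 36, -10, 1]]}}

```text
clock: 13.3
tcp_pos: [0.3869, -0.2176, 0.3168]
orientation: [0.001, 0.999, -0.053, 0.0]
wrist_force: [0.0, -0.1, 0.5]
finger_gap: 0.0005
grip_force: 0.0
```

```bash
sed -i 's/red=((0,190/red=((0,165/; s/green=((55,130/green=((55,110/' h.py
python3 - <<'E'
from h import *
c=cam("top")
for k,v in sleeves(c).items():
    for q in v: print(k,*q)
print(get_obs()["tcp_pos"]); cv2.imwrite("pics/t6.png",c[0])
E
```

```text
yellow [291. 211.] [500.  -96.4] [20. 63.] 84.2 151
red [210. 178.] [600.9 130.6] [64. 22.] -7.1 162
green [155. 174.] [616.9 288. ] [64. 19.] -6.2 144
[ 0.38728933 -0.21559397  0.31671712]
```

View pics/t6.png

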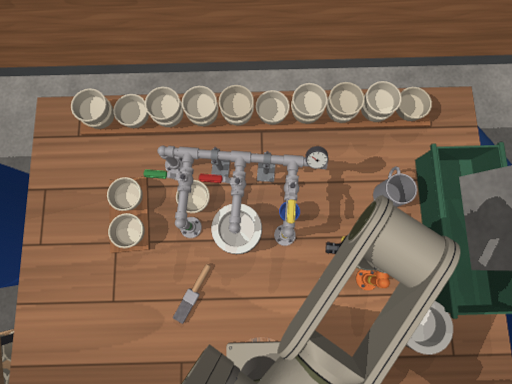

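Yellow (291,211) is in line and red (210,178) is square across its pipe. Green (155,174) is still shut, nothing else has moved and the arm is clear, so I'm handing the job in.

```bash
python3 -c "
from workcell import robot
print(robot.finish_job())"
```

```text
the job is handed in; nothing more can be done
None
```

The job is handed in: the yellow return handle was pushed fully in line first, then the red filling handle fully square, each stopped against its stop at under 25 N, and the last picture shows the green handle, mould, bowls, cup and jug where they were.

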